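# Shut a row of tube lids with one run of the fingertip

### The arm

A 6-joint arm with a two-finger parallel gripper is mounted at the origin on the work surface. World frame = base frame: x ahead of the robot, y to its left, z up, the work surface at z = 0. Lengths are in mm, angles in rad, forces in N, time in s.
With the tool pointing down it reaches from about 375 to 975 mm from the base axis. Payload 3.8 kg.
Tool frame: the origin (TCP) lies midway between the tips of the shut fingers; the grasp point (between the pads) lies 19 mm behind it; z points along the fingers, y is the line along which they close (so a half turn about z gives the same grasp; the last joint's range is limited). The gripper opens to 88 mm and grips with 3 to 60 N. Pads are 18 mm wide; open, the fingers measure 123 mm over their backs; the gripper's body (75 mm by 187 mm) begins 45 mm behind the grasp point.
Start: joints at [-1.362, 0.264, 1.604, -0, 1.274, -0.037], TCP at [164.244, -654.707, 206.606] pointing down, gripper open.
Joint ranges: [-2.63, 2.63], [-0.94, 2.18], [0.31, 2.57], [-1.31, 4.45], [0, 2.66], [-2.55, 2.55]. Speed limits (rad/s): [2.57, 2.57, 3.14, 3.14, 3.14, 3.14].

### API

Orientations are given as a unit quaternion [w, x, y, z].
In Python, from workcell import arm gives the robot as it stands. The module is installed in compiled form; this text tells all that it offers.
- The arm moves only by the tool play_rows, never from a script. Its argument "commands" is a list of rows, each a list of 6 numbers: the shift along the tool's x, y, z in m, then the turn, a rotation vector about the tool's x, y, z in rad. In form: [[x, y, z, ax, ay, az], ...]. A call has exactly 10 rows; each row is the pose to reach, as a shift and turn from the pose commanded when the call began, along the tool's axes at that moment; what a row does not reach only later rows make up. A row lasts 1/8 s, in which the tool goes at most 62.5 mm and 10.7 degrees, less where a joint would pass 70% of its speed; a pose out of reach is approached as far as the arm can. A call with a gripper value outside its range is refused whole. "gripper" is the opening, from 0 (shut) to 1 (fully open), set as the call begins (left out, the last holds). The fingers move at their own pace and stop on an object; "force" is the grip in N (left out, the last holds). Time passes only in rows, so rows that repeat a pose let the fingers close, or fill a call up. It gives the time, the measured TCP pose, the force, the opening and the grip force at its end, in the units of the state.
- arm.get_state(): the state, without advancing time (a new reading comes with each control period).
- arm.get_image(name): name is "scene" or "top" or "wrist"; returns a dict with "frame" (384x512x3 uint8, red, green, blue), "vfov" (degrees; the focal length in pixels is half the picture's height over the tangent of half this angle, whatever the lens; pixels are square), "cx", "cy" (the principal point, pixels), "D" ([k1, k2, p1, p2, k3] as OpenCV has them; the pictures are not rectified), "origin" and "attitude" of the camera in the world; the wrist camera has in their place "tool_from_camera" (4x4, takes a point from camera to tool coordinates, whose origin is the TCP and whose axes are the flange's). Camera axes: x right, y down, z forward; pixel columns grow to the right and rows downward; lengths in mm; the calibration is good to about 2 mm. A picture is of the moment at which its call begins: read the wrist's pose just before it. There is no depth.
- arm.close_job(): hands the job in; it is judged then, once.
The state is a dict: "time_s": time; "joint_pos": joint angles; "joint_velocities": joint speeds; "joint_torque": joint torques, N m; "position": TCP position; "tool_rot": TCP orientation; "contact_force": force on the tool from outside, world axes, zero at the start; "ft_torque": the same for the moment, N m; "opening": finger opening in mm; "grip_force": force on a finger pad.
Only numpy, scipy, OpenCV 4.12 (cv2) and the standard library are available. Lean on these libraries where they do the work, as an engineer would, in place of code of your own. Each camera call takes 0.05 s, during which the arm holds its last target. There are 200 camera calls.

### The job

Two blue blocks on the lab bench each hold a row of five tubes whose snap lids stand open. Run a fingertip lightly along the row of the orange-lidded block, starting at the end where the lids' hinges come first, so that the orange lids fold over one after another and all five end shut flat on their tubes. Do not pick up, tip or shove the block or press hard on it, leave the green lids standing open, and leave everything else on the bench where it is.

Things in the scene. Friction and masses are not known exactly. Their poses are not given: they have to be found in the camera images.
- block_orange: the block to work on: blue aluminium block, 50 x 160 x 40 mm (x, y, z), 0.85 kg, loose on the bench; origin: centre of its underside, z up. Five tubes with orange snap lids stand fixed in it, in a row along its own y: at x = 0, y = -56, -28, 0, 28, 56 mm. Each lid hinges at the -y side of its rim and folds towards +y to shut
- block_green: the block to leave alone: blue aluminium block, 50 x 160 x 40 mm (x, y, z), 0.85 kg, loose on the bench; origin: centre of its underside, z up. Five tubes with green snap lids stand fixed in it, in a row along its own y: at x = 0, y = -56, -28, 0, 28, 56 mm. Each lid hinges at the -y side of its rim and folds towards +y to shut
- orange_lid1 (a joint): first orange lid from the block's -y end, its angle: 0 shut flat, 1.57 upright, 1.95 fully back; stays where left (about 0.3 N at the tab folds it). Hinge axis along the block's x, 47 mm above the bench, 10.5 mm to the -y side of the tube's centre. Round, 18 mm, with a 10 mm wide tab; 23.5 mm from hinge to tab end. Shut, its flat top is 51.5 mm above the bench; open, it stands up to 72 mm
- orange_lid2 (a joint): second orange lid from the block's -y end, its angle: 0 shut flat, 1.57 upright, 1.95 fully back; stays where left (about 0.3 N at the tab folds it). Hinge axis along the block's x, 47 mm above the bench, 10.5 mm to the -y side of the tube's centre. Round, 18 mm, with a 10 mm wide tab; 23.5 mm from hinge to tab end. Shut, its flat top is 51.5 mm above the bench; open, it stands up to 72 mm
- orange_lid3 (a joint): third orange lid from the block's -y end, its angle: 0 shut flat, 1.57 upright, 1.95 fully back; stays where left (about 0.3 N at the tab folds it). Hinge axis along the block's x, 47 mm above the bench, 10.5 mm to the -y side of the tube's centre. Round, 18 mm, with a 10 mm wide tab; 23.5 mm from hinge to tab end. Shut, its flat top is 51.5 mm above the bench; open, it stands up to 72 mm
- orange_lid4 (a joint): fourth orange lid from the block's -y end, its angle: 0 shut flat, 1.57 upright, 1.95 fully back; stays where left (about 0.3 N at the tab folds it). Hinge axis along the block's x, 47 mm above the bench, 10.5 mm to the -y side of the tube's centre. Round, 18 mm, with a 10 mm wide tab; 23.5 mm from hinge to tab end. Shut, its flat top is 51.5 mm above the bench; open, it stands up to 72 mm
- orange_lid5 (a joint): fifth orange lid from the block's -y end, its angle: 0 shut flat, 1.57 upright, 1.95 fully back; stays where left (about 0.3 N at the tab folds it). Hinge axis along the block's x, 47 mm above the bench, 10.5 mm to the -y side of the tube's centre. Round, 18 mm, with a 10 mm wide tab; 23.5 mm from hinge to tab end. Shut, its flat top is 51.5 mm above the bench; open, it stands up to 72 mm
- green_lid1 (a joint): opening angle (rad) of green lid 1 counted from its block's -y end; it starts open and stays open
- green_lid2 (a joint): opening angle (rad) of green lid 2 counted from its block's -y end; it starts open and stays open
- green_lid3 (a joint): opening angle (rad) of green lid 3 counted from its block's -y end; it starts open and stays open
- green_lid4 (a joint): opening angle (rad) of green lid 4 counted from its block's -y end; it starts open and stays open
- green_lid5 (a joint): opening angle (rad) of green lid 5 counted from its block's -y end; it starts open and stays open
- vial_a: small glass vial with pink screw cap, standing, 22 mm diameter, 46 mm tall; origin at the centre of its underside
- vial_b: second vial, the same as vial_a
- amber_bottle: amber reagent bottle with black cap, standing, 48 mm diameter, 95 mm tall; origin at the centre of its underside
- well_plate: white 96-well plate lying flat, 86 x 128 x 15 mm (x, y, z); origin at the centre of its underside
- tape_roll: roll of yellow tape lying flat, 64 mm across, 18 mm tall; origin at the centre of its underside
- marker_pen: white marker pen with blue cap lying along its own x, 127 mm long, about 12 mm thick; origin under its middle
There are look-alikes about, which are no part of the job. What is shaped like the block_orange but brown, purple or turquoise is not meant.

How it is judged (in metres and radians):
On the way, in this order (a step that is already met when the one before it is completed fails the run):
1. orange lid 1, counted from the hinge end of the row, has been folded over (below 0.9 rad) (value of joint orange_lid1 below 0.9 rad).
2. orange lid 2, counted from the hinge end of the row, has been folded over (below 0.9 rad) (value of joint orange_lid2 below 0.9 rad).
3. orange lid 3, counted from the hinge end of the row, has been folded over (below 0.9 rad) (value of joint orange_lid3 below 0.9 rad).
4. orange lid 4, counted from the hinge end of the row, has been folded over (below 0.9 rad) (value of joint orange_lid4 below 0.9 rad).
5. orange lid 5, counted from the hinge end of the row, has been folded over (below 0.9 rad) (value of joint orange_lid5 below 0.9 rad).
At the end, for the whole second after the job is handed in: Orange lids folded over in order from the hinge end, all five shut within 0.1 rad (about 2.5 mm at the tab); green lids still open (above 1.2 rad); orange block level and at rest; both blocks and everything else on the bench within 20 mm of where they started (value of joint each of orange_lid1, orange_lid2, orange_lid3, orange_lid4, orange_lid5 below 0.1 rad and value of joint each of green_lid1, green_lid2, green_lid3, green_lid4, green_lid5 above 1.2 rad and distance of each of block_orange, block_green, vial_a, vial_b, amber_bottle, well_plate, tape_roll, marker_pen from where it was at the start of the episode below 0.02 m and height (world z) of block_orange below 0.005 m and angle between block_orange's own z axis and vertical below 0.03 rad and linear speed of block_orange below 0.01 m/s); the robot touches nothing.
It fails at once if the orange block is lifted or tipped (height (world z) of block_orange above 0.008 m or angle between block_orange's own z axis and vertical above 0.12 rad).
It fails at once if the orange block is shoved or carried 20 mm or more (distance of block_orange from where it was at the start of the episode above 0.02 m).
It fails at once if the fingers press on the orange block or its lids with more than 30 N (contact force between the fingers and block_orange above 30 N).
It fails at once if a green lid is folded over (value of joint any of green_lid1, green_lid2, green_lid3, green_lid4, green_lid5 below 1.2 rad).
It fails at once if the green block or another thing on the bench is moved 20 mm or more (distance of any of block_green, vial_a, vial_b, amber_bottle, well_plate, tape_roll, marker_pen from where it was at the start of the episode above 0.02 m).
It also fails if it takes over 48 s, if anything falls off the work surface, if the arm or the gripper's body presses on something with over 40 N, if the wrist force passes 120 N, or if a joint passes its speed limit or range.

## Working session

There is one attempt and no reset: what is moved stays moved. The work goes in short steps, Python scripts to look and compute and a tool call to move; the robot and the scene stay as the last step left them, time stands still between calls to the robot, and variables do not carry over. Pictures are saved under pics/ and viewed, at most 10 in all, crops included, and the job is handed in when it is done.

Besides the shell and the picture viewer there is one more tool, called after ">>>" as name(argument=value, ...), one argument or row to a line, values as JSON. play_rows: Moves the arm, as the interface text tells. Its arguments: {"type":"object","properties":{"commands":{"type":"array","items":{"type":"array","items":{"type":"number"}}},"gripper":{"type":"number"},"force":{"type":"number"}},"required":["commands"]}

```bash
mkdir -p pics; python3 - <<'E'
from workcell import arm
import cv2,pickle,numpy as np
d={}
for n in("scene","top"):
    d[n]=arm.get_image(n); cv2.imwrite(f"pics/{n}0.png",cv2.cvtColor(d[n]["frame"],cv2.COLOR_RGB2BGR))
    print(n,{k:v for k,v in d[n].items() if k!="frame"})
pickle.dump(d,open("im0.pkl","wb")); print(arm.get_state())
E
```

```text
scene {'vfov': 43.83334499459783, 'cx': 261.91695838791287, 'cy': 193.70223369510805, 'D': array([-0.08653857,  0.        ,  0.        ,  0.        ,  0.        ]), 'origin': array([1181.01766376, -318.48773005, 1115.45723084]), 'attitude': array([-0.22639574,  0.77922697,  0.5591111 , -0.17013254])}
top {'vfov': 46.882477807929774, 'cx': 259.07698125193696, 'cy': 195.30311720799367, 'D': array([-0.11112086,  0.        ,  0.        ,  0.        ,  0.        ]), 'origin': array([ 353.47355932,  -78.18904351, 1199.95240339]), 'attitude': array([ 0.03957839, -0.697194  ,  0.71404404, -0.04995181])}
{'time_s': 0.1, 'joint_pos': array([-1.36190169e+00,  2.64698942e-01,  1.60522463e+00, -1.44301706e-05,
        1.27371349e+00, -3.69075273e-02]), 'joint_velocities': array([-0.00029748, -0.00120993, -0.00239796, -0.00115   , -0.00069176,
        0.00110107]), 'joint_torque': array([ 7.12905039e-04, -5.03617108e+01, -3.58071148e+01,  7.31137069e-02,
        2.33389327e-02, -5.79939228e-05]), 'position': array([ 164.09212558, -654.02100294,  205.40526204]), 'tool_rot': array([-1.01783233e-03,  9.92456385e-01,  1.22593959e-01, -9.46658545e-05]), 'contact_force': array([ 0.34308553,  0.30279927, -0.50872141]), 'ft_torque': array([-0.00386205,  0.04034977, -0.03928954]), 'grip_force': 0.0, 'opening': 88.21845115056949}
```

View pics/top0.png

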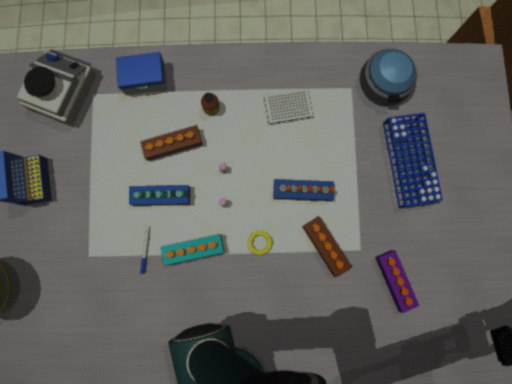

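View pics/scene0.png

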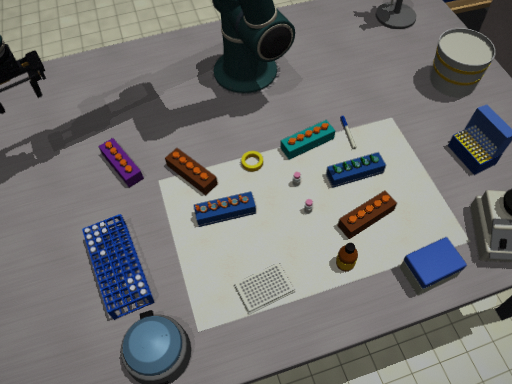

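The top view shows the blue orange-lidded block at about (304,190), with the green one at (160,195). Next I measure the block and zoom in on the lids.

```bash
cat > h.py <<'E'
import cv2,numpy as np
from scipy.spatial.transform import Rotation as R
def cast(im,uv,z):
    f=192/np.tan(np.radians(im["vfov"]/2)); K=np.array([[f,0,im["cx"]],[0,f,im["cy"]],[0,0,1]])
    p=cv2.undistortPoints(np.array(uv,float).reshape(-1,1,2),K,im["D"])[:,0]
    q=im["attitude"]; d=R.from_quat(np.r_[q[1:],q[0]]).apply(np.c_[p,np.ones(len(p))])
    o=im["origin"]; return o+d*((z-o[2])/d[:,2])[:,None]
def blue(im,c,r=45):
    hsv=cv2.cvtColor(im["frame"],cv2.COLOR_RGB2HSV); m=cv2.inRange(hsv,(100,120,40),(125,255,255))
    w=np.zeros_like(m); cv2.circle(w,c,r,255,-1); m&=w
    m=cv2.morphologyEx(m,cv2.MORPH_CLOSE,np.ones((9,9)))
    return max(cv2.findContours(m,0,2)[0],key=cv2.contourArea)
def orange(im,c,r=40):
    hsv=cv2.cvtColor(im["frame"],cv2.COLOR_RGB2HSV); m=cv2.inRange(hsv,(3,120,90),(18,255,255))
    w=np.zeros_like(m); cv2.circle(w,c,r,255,-1)
    n,_,s,ce=cv2.connectedComponentsWithStats(m&w); return [(ce[i].round(1),s[i]) for i in range(1,n) if s[i,4]>3]
E
python3 - <<'E'
from h import *; import pickle
d=pickle.load(open("im0.pkl","rb"))
for n,c in(("top",(304,190)),("scene",(225,208))):
    im=d[n]; k=blue(im,c); b=cv2.boxPoints(cv2.minAreaRect(k)); print(n,b.tolist(), cv2.contourArea(k))
    print(cast(im,b,40).round(1).tolist())
    for ce,s in orange(im,c): print(ce,s,cast(im,[ce],60).round(1))
a=d["top"]["frame"][170:210,262:346]; b=d["scene"]["frame"][180:230,185:265]
f=lambda x:cv2.resize(x,(780,int(x.shape[0]*780/x.shape[1])),interpolation=cv2.INTER_CUBIC)
o=np.vstack([f(a)[:,:],f(b)]); o=cv2.resize(o,None,fx=.68,fy=.68)
print(o.shape);cv2.imwrite("pics/crop.png",o[...,::-1])
E
```

```text
top [[273.7932434082031, 197.3766632080078], [274.4859924316406, 179.36485290527344], [332.6691589355469, 181.60267639160156], [331.9764099121094, 199.61448669433594]] 953.0
[[494.6, -135.8, 40.0], [542.7, -139.0, 40.0], [533.3, -294.1, 40.0], [485.1, -290.0, 40.0]]
[287.5 187.3] [286 185   4   5  15] [[ 517.8 -171.3   60. ]]
[298.6 187.8] [297 186   4   5  16] [[ 515.8 -200.2   60. ]]
[309.2 188.2] [307 186   5   5  22] [[ 514.1 -227.9   60. ]]
[318.9 188.4] [318 187   3   4  11] [[ 513.  -253.3   60. ]]
[331.1 188.7] [329 187   5   5  20] [[ 511.5 -285.4   60. ]]
[315.4 225.6] [312 223   8   6  36] [[ 416.3 -240.3   60. ]]
scene [[193.13482666015625, 204.5842742919922], [251.2696533203125, 191.1685333251953], [256.2584228515625, 212.78651428222656], [198.12359619140625, 226.20225524902344]] 1202.0
[[490.5, -293.9, 40.0], [500.1, -134.8, 40.0], [568.7, -143.1, 40.0], [558.5, -297.6, 40.0]]
[204.6 176. ] [201 173   8   6  30] [[ 425.  -242.8   60. ]]
[241.8 198.4] [239 195   9   7  20] [[ 526.3 -168.6   60. ]]
[231.3 201. ] [228 198  10   7  22] [[ 525.1 -197.    60. ]]
[220.5 203.4] [217 200  10   7  24] [[ 523.  -225.7   60. ]]
[209.6 204.8] [208 202   5   7  18] [[ 517.9 -253.8   60. ]]
[199.7 208.2] [196 205  11   7  25] [[ 519.6 -280.9   60. ]]
[215.4 207.4] [214 206   3   3   5] [[ 530.5 -241.6   60. ]]
(583, 530, 3)
```

View pics/crop.png

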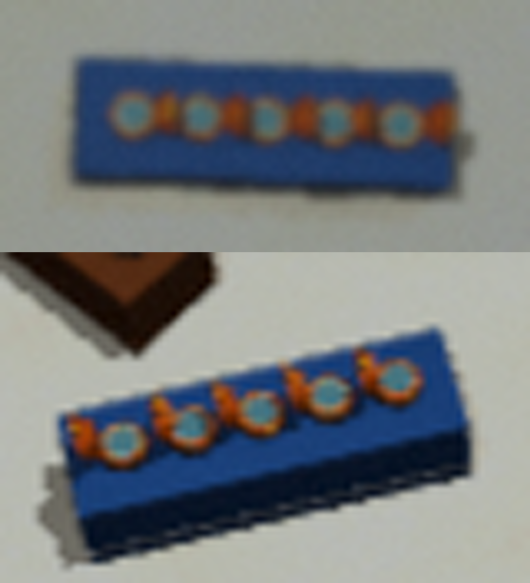

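The lids stand on the right (world -y) side of their tubes, so the hinge end is world -y and the block's +y is roughly world +y. I refine the row from the cyan tube mouths.

```bash
python3 - <<'E'
from h import *; import pickle
d=pickle.load(open("im0.pkl","rb"))
for n,c in(("top",(304,190)),("scene",(225,208))):
    im=d[n]; hsv=cv2.cvtColor(im["frame"],cv2.COLOR_RGB2HSV); m=cv2.inRange(hsv,(80,40,90),(108,150,255))
    w=np.zeros_like(m); cv2.circle(w,c,36,255,-1)
    k,_,s,ce=cv2.connectedComponentsWithStats(m&w); p=[ce[i] for i in range(1,k) if s[i,4]>8]
    P=cast(im,p,47); P=P[P[:,1].argsort()]; print(n,P.round(1).tolist(),P.mean(0).round(1),np.polyfit(P[:,1],P[:,0],1))
E
```

```text
top [[534.0, -277.8, 47.0], [512.4, -271.5, 47.0], [513.8, -243.2, 47.0], [537.7, -220.6, 47.0], [515.5, -215.3, 47.0], [517.5, -187.3, 47.0], [519.4, -159.1, 47.0], [541.5, -158.0, 47.0]] [ 524.  -216.6   47. ] [5.33547830e-02 5.35527404e+02]
scene [[514.3, -272.2, 47.0], [515.4, -244.2, 47.0], [517.3, -215.6, 47.0], [519.3, -187.7, 47.0], [520.8, -160.1, 47.0]] [ 517.4 -216.    47. ] [6.06175220e-02 5.30523124e+02]
```

```bash
python3 - <<'E'
from h import *; from workcell import arm
s=arm.get_state(); q=s["tool_rot"]; r=R.from_quat(np.r_[q[1:],q[0]])
print(s["position"],r.as_matrix().round(3).tolist())
t=np.array([510.1,-320,140]); print(r.inv().apply(t-[164.244,-654.707,206.606]).round(1))
x=np.array([.061,.998,0]);x/=np.linalg.norm(x);z=np.array([0,0,-1.]);T=R.from_matrix(np.c_[x,np.cross(z,x),z])
print((r.inv()*T).as_rotvec())
E
```

```text
[ 164.09212558 -654.02100294  205.40526204] [[0.97, 0.243, -0.0], [0.243, -0.97, 0.002], [0.0, -0.002, -1.0]]
[ 416.9 -240.3   67.1]
[-0.00172497 -0.00134467 -1.26394316]
```

>>> play_rows(
  commands=[
    [0.042,-0.024,0,0,0,-0.126],
    [0.084,-0.048,0,0,0,-0.253],
    [0.126,-0.072,0,0,0,-0.38],
    [0.168,-0.096,0,0,0,-0.506],
    [0.21,-0.12,0,0,0,-0.632],
    [0.252,-0.144,0,0,0,-0.758],
    [0.294,-0.168,0.02,0,0,-0.885],
    [0.336,-0.192,0.04,0,0,-1.011],
    [0.378,-0.216,0.054,0,0,-1.138],
    [0.417,-0.24,0.066,0,0,-1.264],
  ],
  gripper=0,
  force=10,
)

```text
time_s: 1.35
position: [510.9, -318.8, 139.4]
tool_rot: [-0.001, 0.727, 0.687, -0.0]
contact_force: [0.1, 0.0, 0.1]
opening: 0.5
grip_force: 0.0
```

>>> play_rows(
  commands=[
    [0,0,0,0,0,0],
    [0,0,0,0,0,0],
    [0,0,0,0,0,0],
    [0,0,0,0,0,0],
    [0,0,0,0,0,0],
    [0,0,0,0,0,0],
    [0,0,0,0,0,0],
    [0,0,0,0,0,0],
    [0,0,0,0,0,0],
    [0,0,0,0,0,0],
  ],
)

```text
time_s: 2.6
position: [510.4, -320.4, 140.6]
tool_rot: [-0.0, 0.728, 0.685, -0.0]
contact_force: [-0.6, 0.4, -0.8]
opening: 0.1
grip_force: 0.0
```

```bash
python3 - <<'E'
from h import *; from workcell import arm
for i in range(2):
    s=arm.get_state(); im=arm.get_image("wrist")
    q=s["tool_rot"]; r=R.from_quat(np.r_[q[1:],q[0]]); print(s["time_s"],s["position"],s["contact_force"],s["opening"],r.as_matrix().round(3).tolist())
print(im["tool_from_camera"].round(3).tolist(),im["vfov"])
cv2.imwrite("pics/w1.png",im["frame"][...,::-1])
E
```

```text
2.6 [ 510.35482732 -320.37647574  140.58405766] [-0.56183732  0.37241989 -0.76060333] 0.13339976570694617 [[0.061, 0.998, -0.0], [0.998, -0.061, 0.0], [0.0, -0.0, -1.0]]
2.65 [ 510.34134506 -320.39739735  140.57781076] [1.19417174 0.0603484  0.47793128] 0.666181674168817 [[0.061, 0.998, -0.0], [0.998, -0.061, 0.0], [0.0, -0.0, -1.0]]
[[0.0, -0.952, -0.306, 79.653], [1.0, 0.0, -0.0, 0.835], [0.0, -0.306, 0.952, -177.995], [0.0, 0.0, 0.0, 1.0]] 66.62000670973626
```

View pics/w1.png

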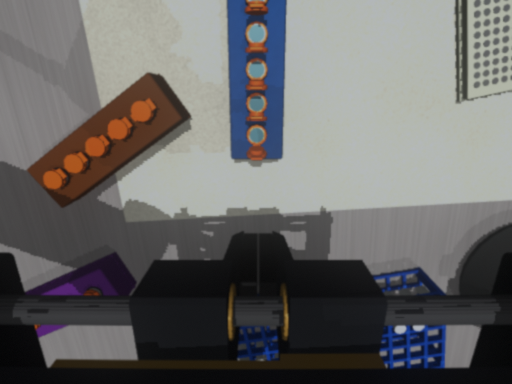

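The row lies on column ~256 and the shut fingers' seam on ~258, so they are aligned. I descend ahead of the hinge end and sweep at 54.6 mm.

>>> play_rows(
  commands=[
    [0,0,0.015,0,0,0],
    [0,0,0.03,0,0,0],
    [0,0,0.045,0,0,0],
    [0,0,0.06,0,0,0],
    [0,0,0.072,0,0,0],
    [0,0,0.08,0,0,0],
    [0,0,0.086,0,0,0],
    [0,0,0.086,0,0,0],
    [0,0,0.086,0,0,0],
    [0,0,0.086,0,0,0],
  ],
)

```text
time_s: 3.95
position: [510.7, -320.7, 55.2]
tool_rot: [0.001, 0.728, 0.685, 0.0]
contact_force: [0.1, 0.5, -0.4]
opening: 0.5
grip_force: 0.0
```

>>> play_rows(
  commands=[
    [0.005,0,0,0,0,0],
    [0.01,0,0,0,0,0],
    [0.015,0,0,0,0,0],
    [0.02,0,0,0,0,0],
    [0.025,0,0,0,0,0],
    [0.03,0,0,0,0,0],
    [0.035,0,0,0,0,0],
    [0.04,0,0,0,0,0],
    [0.045,0,0,0,0,0],
    [0.05,0,0,0,0,0],
  ],
)

```text
time_s: 5.2
position: [513.4, -270.2, 54.6]
tool_rot: [-0.0, 0.728, 0.685, 0.0]
contact_force: [-0.7, 0.1, -0.3]
opening: 0.4
grip_force: 0.0
```

```bash
python3 - <<'E'
from workcell import arm; import cv2
for i in range(3):
    im=arm.get_image("wrist"); s=arm.get_state(); print(s["position"],s["contact_force"])
cv2.imwrite("pics/w2.png",im["frame"][...,::-1])
E
```

```text
[ 513.30712281 -269.63904548   54.54518768] [ 0.36203973  0.0338855  -0.22458467]
[ 513.31152676 -269.98782229   54.55070879] [-0.24101246 -1.09214656 -0.84686775]
[ 513.37484637 -270.2722135    54.5813516 ] [-0.26340749 -0.17974809 -0.54046059]
```

View pics/w2.png

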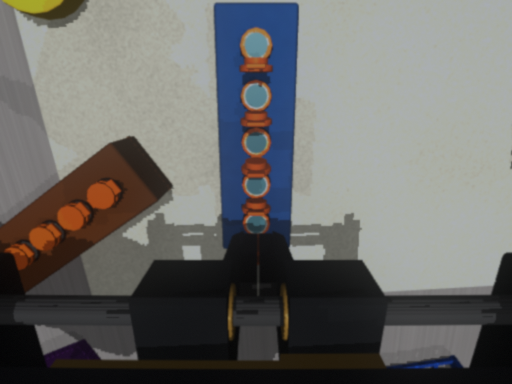

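The wrist view shows all five tube mouths, tube 1 at (256,222) being just ahead of the fingertip, whose visible edge is at row 235. The tip reaches less far forward than I expected, so I check from the side.

```bash
python3 - <<'E'
from workcell import arm; import cv2,numpy as np
a=arm.get_image("scene")["frame"][150:240,170:280]; b=arm.get_image("wrist")["frame"][160:260,190:330]
f=lambda x:cv2.resize(x,(480,int(x.shape[0]*480/x.shape[1])),interpolation=cv2.INTER_CUBIC)
o=np.vstack([f(a),f(b)])[:598*2]; o=cv2.resize(o,None,fx=.8,fy=.8); print(o.shape); cv2.imwrite("pics/s2.png",o[...,::-1])
E
```

```text
(587, 384, 3)
```

View pics/s2.png

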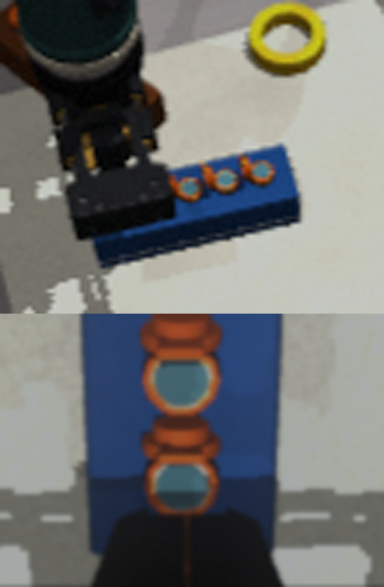

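The lid 1 state is hidden by the finger; I lift, retreat and look.

>>> play_rows(
  commands=[
    [0,0,-0.015,0,0,0],
    [0,0,-0.03,0,0,0],
    [0,0,-0.045,0,0,0],
    [-0.01,0,-0.045,0,0,0],
    [-0.02,0,-0.045,0,0,0],
    [-0.03,0,-0.045,0,0,0],
    [-0.04,0,-0.045,0,0,0],
    [-0.05,0,-0.045,0,0,0],
    [-0.05,0,-0.045,0,0,0],
    [-0.05,0,-0.045,0,0,0],
  ],
)

```text
time_s: 6.7
position: [510.2, -320.4, 99.5]
tool_rot: [-0.0, 0.728, 0.685, 0.0]
contact_force: [0.7, 0.1, 0.5]
opening: 0.3
grip_force: 0.0
```

```bash
python3 - <<'E'
from workcell import arm; import cv2
im=arm.get_image("wrist"); print(im["cx"],im["cy"],im["D"],arm.get_state()["position"])
b=im["frame"][60:320,150:360]; cv2.imwrite("pics/w3.png",cv2.resize(b,None,fx=2.3,fy=2.3,interpolation=cv2.INTER_CUBIC)[...,::-1])
E
```

```text
257.7382897300005 192.3661327105072 [-0.01608634  0.          0.          0.          0.        ] [ 510.26980765 -320.22556708   99.51907761]
```

View pics/w3.png

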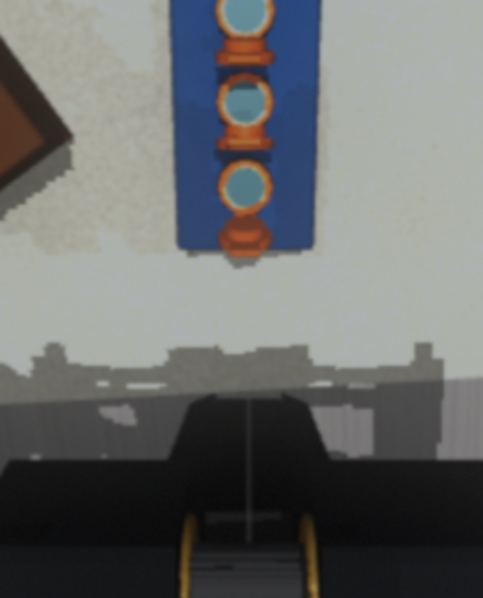

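The view shows lid 1 still standing open (full-frame about (257,163)), and the tip is visible at row ~233, higher or further back than nominal. A somewhat longer pass at the same height will tell which, without risk.

>>> play_rows(
  commands=[
    [0,0,0.015,0,0,0],
    [0,0,0.03,0,0,0],
    [0,0,0.045,0,0,0],
    [0.01,0,0.045,0,0,0],
    [0.02,0,0.045,0,0,0],
    [0.03,0,0.045,0,0,0],
    [0.04,0,0.045,0,0,0],
    [0.05,0,0.045,0,0,0],
    [0.058,0,0.045,0,0,0],
    [0.062,0,0.045,0,0,0],
  ],
)

```text
time_s: 8.0
position: [514.1, -258.0, 54.7]
tool_rot: [0.0, 0.728, 0.685, -0.0]
contact_force: [-0.1, 0.2, 0.4]
opening: 0.6
grip_force: 0.0
```

```bash
python3 - <<'E'
from workcell import arm; import cv2,numpy as np
im=arm.get_image("wrist"); print(arm.get_state()["position"],arm.get_state()["contact_force"]); np.save("w4.npy",im["frame"])
E
```

```text
[ 514.11041539 -257.7522973    54.62486553] [-0.02715577 -0.65582711  0.80557337]
```

>>> play_rows(
  commands=[
    [0,0,-0.015,0,0,0],
    [0,0,-0.03,0,0,0],
    [0,0,-0.045,0,0,0],
    [-0.012,0,-0.045,0,0,0],
    [-0.024,0,-0.045,0,0,0],
    [-0.036,0,-0.045,0,0,0],
    [-0.048,0,-0.045,0,0,0],
    [-0.062,0,-0.045,0,0,0],
    [-0.062,0,-0.045,0,0,0],
    [-0.062,0,-0.045,0,0,0],
  ],
)

```text
time_s: 9.3
position: [510.2, -320.4, 99.4]
tool_rot: [-0.0, 0.728, 0.685, 0.0]
contact_force: [1.0, 0.3, 0.1]
opening: 0.4
grip_force: 0.0
```

```bash
python3 - <<'E'
from workcell import arm; import cv2,numpy as np
im=arm.get_image("wrist"); np.save("w5.npy",im["frame"])
w4=np.load("w4.npy")
a=[cv2.resize(f[80:280,200:320],None,fx=2.9,fy=2.9,interpolation=cv2.INTER_CUBIC) for f in (w4,im["frame"])]
cv2.imwrite("pics/w5.png",np.hstack(a)[...,::-1])
E
```

```text
(no output)
```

View pics/w5.png

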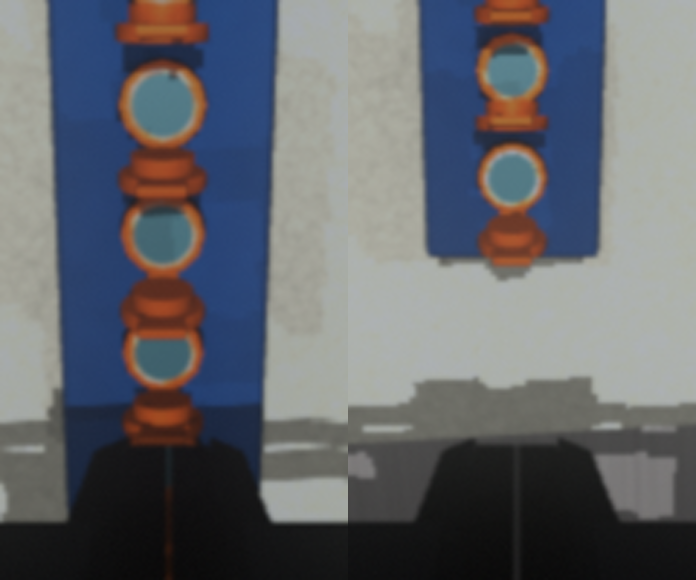

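The left half shows the finger, at TCP y=-258, already past lid 1 with lid 2 at its front edge; the right half shows lid 1 still open. So the tips physically end some 17–31 mm above the stated TCP. At TCP 38 the tip would be at 55–69 mm, which is safe; I try that and look for the effect.

>>> play_rows(
  commands=[
    [0,0,0.02,0,0,0],
    [0,0,0.04,0,0,0],
    [0,0,0.055,0,0,0],
    [0,0,0.061,0,0,0],
    [0.008,0,0.061,0,0,0],
    [0.015,0,0.061,0,0,0],
    [0.022,0,0.061,0,0,0],
    [0.028,0,0.061,0,0,0],
    [0.034,0,0.061,0,0,0],
    [0.038,0,0.061,0,0,0],
  ],
)

```text
time_s: 10.6
position: [512.7, -282.1, 38.8]
tool_rot: [0.0, 0.728, 0.685, 0.0]
contact_force: [0.0, 0.5, -0.5]
opening: 0.7
grip_force: 0.0
```

>>> play_rows(
  commands=[
    [0.002,0,0,0,0,0],
    [0.004,0,0,0,0,0],
    [0.006,0,0,0,0,0],
    [0.008,0,0,0,0,0],
    [0.01,0,0,0,0,0],
    [0.012,0,0,0,0,0],
    [0.014,0,0,0,0,0],
    [0.016,0,0,0,0,0],
    [0.016,0,0,0,0,0],
    [0.016,0,0,0,0,0],
  ],
)

```text
time_s: 11.85
position: [513.6, -266.5, 38.6]
tool_rot: [-0.0, 0.728, 0.685, 0.0]
contact_force: [-0.6, -0.3, -0.8]
opening: 0.3
grip_force: 0.0
```

```bash
python3 - <<'E'
from workcell import arm; import cv2,numpy as np
im=arm.get_image("wrist"); s=arm.get_state(); print(s["position"],s["contact_force"])
cv2.imwrite("pics/w6.png",cv2.resize(im["frame"][100:280,180:340],None,fx=3,fy=3,interpolation=cv2.INTER_CUBIC)[...,::-1])
E
```

```text
[ 513.62776695 -266.59270166   38.62835647] [ 0.88862449  0.45362726 -1.09928875]
```

View pics/w6.png

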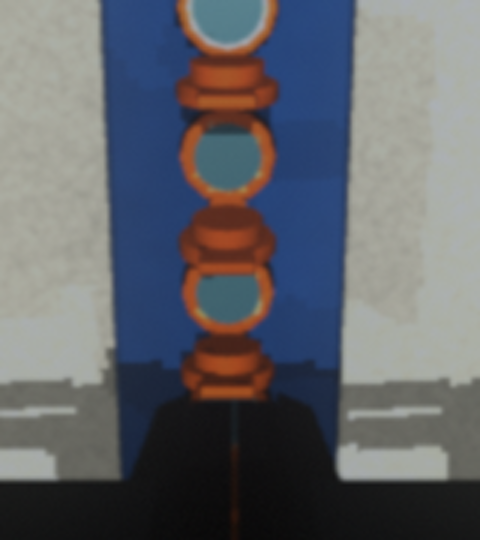

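The finger is in front of lid 2 at crop (228,400), and through the finger seam cyan then orange shows, so tube 1 is still open: the tip even here passed over lid 1. I go back behind lid 1 and come 12 mm lower.

>>> play_rows(
  commands=[
    [0,0,-0.02,0,0,0],
    [0,0,-0.03,0,0,0],
    [-0.015,0,-0.03,0,0,0],
    [-0.03,0,-0.03,0,0,0],
    [-0.045,0,-0.03,0,0,0],
    [-0.058,0,-0.03,0,0,0],
    [-0.058,0,-0.015,0,0,0],
    [-0.058,0,0,0,0,0],
    [-0.058,0,0.01,0,0,0],
    [-0.058,0,0.013,0,0,0],
  ],
)

```text
time_s: 13.15
position: [509.1, -323.3, 23.9]
tool_rot: [-0.001, 0.728, 0.685, -0.0]
contact_force: [0.3, -0.8, -0.1]
opening: 0.3
grip_force: 0.0
```

```bash
cat >> h.py <<'E'
def wr(s,im,x0=-8,x1=8):
    "strip of world row: project points along row at height 47/52 and list hue class"
    f=192/np.tan(np.radians(im["vfov"]/2)); K=np.array([[f,0,im["cx"]],[0,f,im["cy"]],[0,0,1]])
    T=im["tool_from_camera"]; q=s["tool_rot"]; r=R.from_quat(np.r_[q[1:],q[0]])
    def pj(P): 
        c=(r.inv().apply(np.atleast_2d(P)-s["position"])-T[:3,3])@T[:3,:3]
        return cv2.projectPoints(c,np.zeros(3),np.zeros(3),K,im["D"])[0][:,0]
    return pj
def profile(s,im):
    pj=wr(s,im); hsv=cv2.cvtColor(im["frame"],cv2.COLOR_RGB2HSV); out=""
    col=int(round(pj([516.5,-215.6,47])[0,0]))
    for v in range(100,290,2):
        h,S,V=hsv[v,col-1:col+2].mean(0)
        out+="k" if V<45 else "O" if h<20 and S>120 else "c" if 80<h<108 and S<150 and S>40 else "B" if 100<h<128 else "."
    print("rows 100..290/2",out)
    for i,y in enumerate((-56,-28,0,28,56)): 
        if i<3: print("tube",i+1,"row",pj([516.5+.061*y,-215.6+y,47])[0].round(0))
E
python3 - <<'E'
from h import *; from workcell import arm
s=arm.get_state(); im=arm.get_image("wrist"); print(s["time_s"],s["position"],s["contact_force"]); profile(s,im); np.save("w7.npy",im["frame"])
E
```

```text
13.15 [ 509.12399737 -323.30252068   23.86460598] [ 0.27272703 -0.83695459 -0.13227333]
rows 100..290/2 ccccccc.OOOOOOOO.BkOO.cccccccccccc.OOOOOOOOOOOOOOOO.......................kkkkkkkkkkkkkkkkkkkkk
tube 1 row [258. 153.]
tube 2 row [258.  98.]
tube 3 row [258.  36.]
```

>>> play_rows(
  commands=[
    [0.006,0,0,0,0,0],
    [0.012,0,0,0,0,0],
    [0.018,0,0,0,0,0],
    [0.022,0,0,0,0,0],
    [0.026,0,0,0,0,0],
    [0.03,0,0,0,0,0],
    [0.034,0,0,0,0,0],
    [0.038,0,0,0,0,0],
    [0.041,0,0,0,0,0],
    [0.041,0,0,0,0,0],
  ],
)

```text
time_s: 14.45
position: [512.4, -283.1, 25.5]
tool_rot: [-0.0, 0.728, 0.685, 0.0]
contact_force: [-0.5, 0.4, 0.8]
opening: 0.6
grip_force: 0.1
```

```bash
python3 - <<'E'
from h import *; from workcell import arm
s=arm.get_state(); im=arm.get_image("wrist"); print(s["time_s"],s["position"],s["contact_force"]); profile(s,im); np.save("w8.npy",im["frame"])
E
```

```text
14.45 [ 512.44236858 -283.11747577   25.45487944] [-0.45244583  0.35322032  0.78852514]
rows 100..290/2 OOB.OO.cccccccccccc.OOOOOOOOOOOOO.cccccccccc.OOOOOOOOOOOO.OOOOOOOOOOkkkkkkkkkkkkkkkkkkkkkkkkkkk
tube 1 row [256. 221.]
tube 2 row [256. 175.]
tube 3 row [256. 123.]
```

Tube 1's predicted mouth (row 221) is now orange: lid 1 is moving. I lift and retreat to measure its angle.

>>> play_rows(
  commands=[
    [0,0,-0.015,0,0,0],
    [0,0,-0.03,0,0,0],
    [-0.012,0,-0.03,0,0,0],
    [-0.024,0,-0.03,0,0,0],
    [-0.038,0,-0.03,0,0,0],
    [-0.038,0,-0.02,0,0,0],
    [-0.038,0,-0.005,0,0,0],
    [-0.038,0,0.0,0,0,0],
    [-0.038,0,0,0,0,0],
    [-0.038,0,0,0,0,0],
  ],
)

```text
time_s: 15.75
position: [510.5, -321.3, 25.7]
tool_rot: [0.0, 0.728, 0.685, 0.0]
contact_force: [0.2, -0.5, 0.3]
opening: 0.6
grip_force: 0.0
```

```bash
python3 - <<'E'
from h import *; from workcell import arm
s=arm.get_state(); im=arm.get_image("wrist"); print(s["time_s"],s["position"],s["contact_force"]); profile(s,im); np.save("w9.npy",im["frame"])
pj=wr(s,im); H=np.array([512.5,-282.3,47])
for a in np.arange(0,2,.2): print(round(a,1),[pj(H+[.06*0,23.5*np.cos(a)-t*np.sin(a),23.5*np.sin(a)+t*np.cos(a)])[0,1].round(0) for t in(0,4.5)])
print("hinge",pj(H)[0])
E
```

```text
15.75 [ 510.51960435 -321.34121753   25.74776468] [ 0.22617146 -0.49201859  0.27647585]
rows 100..290/2 ccccccccc..OOOOOOOOB.OOOOOOOOOOOOOOOOOOO.BBBBBBB...................kkkkkkkkkkkkkkkkkkkkkkkkkkkk
tube 1 row [256. 156.]
tube 2 row [255. 102.]
tube 3 row [255.  42.]
0.0 [np.float64(132.0), np.float64(133.0)]
0.2 [np.float64(134.0), np.float64(137.0)]
0.4 [np.float64(138.0), np.float64(143.0)]
0.6 [np.float64(144.0), np.float64(150.0)]
0.8 [np.float64(151.0), np.float64(159.0)]
1.0 [np.float64(160.0), np.float64(169.0)]
1.2 [np.float64(170.0), np.float64(179.0)]
1.4 [np.float64(179.0), np.float64(189.0)]
1.6 [np.float64(189.0), np.float64(198.0)]
1.8 [np.float64(198.0), np.float64(206.0)]
hinge [255.66925836 175.37572728]
```

Lid 1 has folded to about 0.5 rad, so the tip is about 32 mm above the reported TCP (tip ≈58 mm now). I sweep the whole row 2.5 mm lower.

>>> play_rows(
  commands=[
    [0.01,0,0.0025,0,0,0],
    [0.02,0,0.0025,0,0,0],
    [0.026,0,0.0025,0,0,0],
    [0.032,0,0.0025,0,0,0],
    [0.037,0,0.0025,0,0,0],
    [0.042,0,0.0025,0,0,0],
    [0.047,0,0.0025,0,0,0],
    [0.052,0,0.0025,0,0,0],
    [0.057,0,0.0025,0,0,0],
    [0.062,0,0.0025,0,0,0],
  ],
)

```text
time_s: 17.05
position: [514.1, -259.4, 23.2]
tool_rot: [0.0, 0.728, 0.685, 0.0]
contact_force: [0.1, -0.7, 0.9]
opening: 0.2
grip_force: 0.3
```

```bash
python3 - <<'E'
from h import *; from workcell import arm
s=arm.get_state(); im=arm.get_image("wrist"); print(s["time_s"],s["position"],s["contact_force"]); profile(s,im)
E
```

```text
17.05 [ 514.10409422 -259.36612207   23.16546093] [ 0.11173711 -0.72022926  0.87998012]
rows 100..290/2 O.ccccccccccccc.OOOOOOOOOOOOO.ccccccccccc.OOOOOOOOOOOOOOOOOOOOOOOOOOkkkkkkkkkkkkkkkkkkkkkkkkkkk
tube 1 row [256. 260.]
tube 2 row [256. 216.]
tube 3 row [256. 168.]
```

Lid 2 is folding, the block has not moved and forces are tiny, so I continue.

>>> play_rows(
  commands=[
    [0.005,0,0,0,0,0],
    [0.01,0,0,0,0,0],
    [0.015,0,0,0,0,0],
    [0.02,0,0,0,0,0],
    [0.025,0,0,0,0,0],
    [0.03,0,0,0,0,0],
    [0.035,0,0,0,0,0],
    [0.04,0,0,0,0,0],
    [0.045,0,0,0,0,0],
    [0.05,0,0,0,0,0],
  ],
)

```text
time_s: 18.35
position: [517.2, -209.6, 23.4]
tool_rot: [0.0, 0.728, 0.685, -0.0]
contact_force: [-0.9, -1.6, 1.9]
opening: 0.2
grip_force: 0.9
```

>>> play_rows(
  commands=[
    [0.006,0,0,0,0,0],
    [0.012,0,0,0,0,0],
    [0.018,0,0,0,0,0],
    [0.024,0,0,0,0,0],
    [0.03,0,0,0,0,0],
    [0.036,0,0,0,0,0],
    [0.042,0,0,0,0,0],
    [0.048,0,0,0,0,0],
    [0.054,0,0,0,0,0],
    [0.06,0,0,0,0,0],
  ],
)

```text
time_s: 19.6
position: [520.7, -149.3, 23.0]
tool_rot: [-0.0, 0.728, 0.685, 0.0]
contact_force: [-0.4, 0.1, 0.6]
opening: 0.7
grip_force: 0.0
```

```bash
python3 - <<'E'
from h import *; from workcell import arm
s=arm.get_state(); im=arm.get_image("wrist"); print(s["time_s"],s["position"],s["contact_force"]); profile(s,im)
E
```

```text
19.6 [ 520.69642402 -149.26614819   23.03749364] [-0.37516293  0.05457445  0.58677843]
rows 100..290/2 .................................................BBBkkkkkkBBBBBBBBkkkkkkkkkkkkkkkkkkkkkkkkkkkkk
tube 1 row [256. 394.]
tube 2 row [256. 365.]
tube 3 row [256. 332.]
```

All lids have been swept. The finger now sits above lid 5's tab, so I lower gently to find the shut height.

>>> play_rows(
  commands=[
    [-0.003,0,0,0,0,0],
    [-0.003,0,0.0003,0,0,0],
    [-0.003,0,0.0006,0,0,0],
    [-0.003,0,0.0009,0,0,0],
    [-0.003,0,0.0012,0,0,0],
    [-0.003,0,0.0015,0,0,0],
    [-0.003,0,0.0018,0,0,0],
    [-0.003,0,0.002,0,0,0],
    [-0.003,0,0.002,0,0,0],
    [-0.003,0,0.002,0,0,0],
  ],
)

```text
time_s: 20.9
position: [520.5, -152.8, 21.1]
tool_rot: [-0.0, 0.728, 0.685, -0.0]
contact_force: [0.7, 0.6, -0.1]
opening: 0.3
grip_force: 0.1
```

>>> play_rows(
  commands=[
    [0,0,0.0002,0,0,0],
    [0,0,0.0004,0,0,0],
    [0,0,0.0006,0,0,0],
    [0,0,0.0008,0,0,0],
    [0,0,0.001,0,0,0],
    [0,0,0.001,0,0,0],
    [0,0,0.001,0,0,0],
    [0,0,0.001,0,0,0],
    [0,0,0.001,0,0,0],
    [0,0,0.001,0,0,0],
  ],
)

```text
time_s: 22.15
position: [520.5, -152.8, 20.1]
tool_rot: [-0.0, 0.728, 0.685, -0.0]
contact_force: [-0.4, 0.4, 0.4]
opening: 0.4
grip_force: 0.0
```

>>> play_rows(
  commands=[
    [0,0,0.0002,0,0,0],
    [0,0,0.0004,0,0,0],
    [0,0,0.0006,0,0,0],
    [0,0,0.0008,0,0,0],
    [0,0,0.001,0,0,0],
    [0,0,0.001,0,0,0],
    [0,0,0.001,0,0,0],
    [0,0,0.001,0,0,0],
    [0,0,0.001,0,0,0],
    [0,0,0.001,0,0,0],
  ],
)

```text
time_s: 23.4
position: [520.6, -152.7, 19.7]
tool_rot: [-0.0, 0.728, 0.685, 0.0]
contact_force: [-2.1, 1.3, 6.1]
opening: 0.6
grip_force: 3.1
```

```bash
python3 - <<'E'
from h import *; from workcell import arm
s=arm.get_state(); im=arm.get_image("wrist"); print(s["time_s"],s["position"],s["contact_force"]); 
s=arm.get_state();print(s["contact_force"],s["joint_torque"][1:3])
E
```

```text
23.4 [ 520.60869067 -152.74406327   19.74826119] [-2.07790274  1.30649928  6.1130106 ]
[-1.7874369   1.00410417  5.90637704] [-37.3799479  -27.95168996]
```

>>> play_rows(
  commands=[
    [0,0,0.0002,0,0,0],
    [0,0,0.0004,0,0,0],
    [0,0,0.0006,0,0,0],
    [0,0,0.0008,0,0,0],
    [0,0,0.0008,0,0,0],
    [0,0,0.0008,0,0,0],
    [0,0,0.0008,0,0,0],
    [0,0,0.0008,0,0,0],
    [0,0,0.0008,0,0,0],
    [0,0,0.0008,0,0,0],
  ],
)

```text
time_s: 24.7
position: [520.6, -152.7, 19.7]
tool_rot: [-0.0, 0.728, 0.685, -0.0]
contact_force: [-4.0, 2.3, 11.0]
opening: 0.5
grip_force: 5.6
```

Contact is at 19.7 mm (the shut top of 51.5), with about 6 N/mm. I hop back to lid 1 and slide along the row in the hinge-first direction at ~3 N.

>>> play_rows(
  commands=[
    [0,0,-0.004,0,0,0],
    [0,0,-0.008,0,0,0],
    [-0.02,0,-0.008,0,0,0],
    [-0.045,0,-0.008,0,0,0],
    [-0.07,0,-0.008,0,0,0],
    [-0.095,0,-0.008,0,0,0],
    [-0.118,0,-0.008,0,0,0],
    [-0.118,0,-0.008,0,0,0],
    [-0.118,0,-0.0045,0,0,0],
    [-0.118,0,-0.0015,0,0,0],
  ],
)

```text
time_s: 25.95
position: [513.3, -269.7, 19.6]
tool_rot: [-0.0, 0.728, 0.685, 0.0]
contact_force: [-2.5, 0.6, 19.7]
opening: 0.9
grip_force: 10.5
```

>>> play_rows(
  commands=[
    [0,0,0.0003,0,0,0],
    [0,0,0.0006,0,0,0],
    [0.003,0,0.0006,0,0,0],
    [0.006,0,0.0006,0,0,0],
    [0.01,0,0.0006,0,0,0],
    [0.014,0,0.0006,0,0,0],
    [0.018,0,0.0006,0,0,0],
    [0.022,0,0.0006,0,0,0],
    [0.026,0,0.0006,0,0,0],
    [0.03,0,0.0006,0,0,0],
  ],
)

```text
time_s: 27.2
position: [515.8, -240.9, 19.8]
tool_rot: [0.001, 0.728, 0.685, 0.0]
contact_force: [-0.3, -4.2, 5.8]
opening: 0.4
grip_force: 2.6
```

>>> play_rows(
  commands=[
    [0.004,0,-0.0002,0,0,0],
    [0.008,0,-0.0002,0,0,0],
    [0.012,0,-0.0002,0,0,0],
    [0.016,0,-0.0002,0,0,0],
    [0.02,0,-0.0002,0,0,0],
    [0.025,0,-0.0002,0,0,0],
    [0.03,0,-0.0002,0,0,0],
    [0.035,0,-0.0002,0,0,0],
    [0.04,0,-0.0002,0,0,0],
    [0.045,0,-0.0002,0,0,0],
  ],
)

```text
time_s: 28.45
position: [518.2, -195.8, 19.8]
tool_rot: [0.0, 0.728, 0.685, -0.0]
contact_force: [-0.4, -3.3, 5.0]
opening: 0.7
grip_force: 2.8
```

>>> play_rows(
  commands=[
    [0.005,0,0,0,0,0],
    [0.01,0,0,0,0,0],
    [0.015,0,0,0,0,0],
    [0.02,0,0,0,0,0],
    [0.025,0,0,0,0,0],
    [0.03,0,0,0,0,0],
    [0.034,0,0,0,0,0],
    [0.038,0,0,0,0,0],
    [0.042,0,0,0,0,0],
    [0.044,0,0,0,0,0],
  ],
)

```text
time_s: 29.7
position: [520.8, -151.8, 19.7]
tool_rot: [0.0, 0.728, 0.685, -0.0]
contact_force: [0.2, -3.9, 6.4]
opening: 0.4
grip_force: 2.9
```

>>> play_rows(
  commands=[
    [0,0,-0.005,0,0,0],
    [0,0,-0.02,0,0,0],
    [0,0,-0.05,0,0,0],
    [0,0,-0.09,0,0,0],
    [-0.04,0,-0.13,0,0,0],
    [-0.09,0,-0.15,0,0,0],
    [-0.13,0,-0.15,0,0,0],
    [-0.16,0,-0.15,0,0,0],
    [-0.17,0,-0.15,0,0,0],
    [-0.17,0,-0.15,0,0,0],
  ],
)

```text
time_s: 30.95
position: [509.9, -321.0, 169.2]
tool_rot: [-0.001, 0.729, 0.685, 0.0]
contact_force: [-0.2, 1.3, 0.1]
opening: 0.6
grip_force: 0.0
```

```bash
python3 - <<'E'
from h import *; from workcell import arm; import pickle
s=arm.get_state(); im=arm.get_image("wrist"); print(s["time_s"],s["position"],s["contact_force"])
pj=wr(s,im); u=[pj([516.5+.061*y,-215.6+y,49])[0] for y in(-56,-28,0,28,56)]; print(np.round(u))
f=im["frame"]; v0=int(max(0,u[4][1]-50)); c=int(u[2][0])
w=cv2.resize(f[v0:int(u[0][1])+40,c-60:c+60],None,fx=2.6,fy=2.6,interpolation=cv2.INTER_CUBIC)
t=arm.get_image("top"); d=pickle.load(open("im0.pkl","rb"))
x=np.vstack([cv2.resize(g[100:270,120:350],None,fx=1.6,fy=1.6,interpolation=cv2.INTER_CUBIC) for g in(d["top"]["frame"],t["frame"])])
h=max(w.shape[0],x.shape[0]); o=np.hstack([cv2.copyMakeBorder(g,0,h-g.shape[0],0,0,0) for g in(w,x)])
k=min(1,600/h,800/o.shape[1]); o=cv2.resize(o,None,fx=k,fy=k); print(o.shape,k,v0); cv2.imwrite("pics/end.png",o[...,::-1])
np.save("wend.npy",f)
E
```

```text
30.95 [ 509.93598054 -321.02945473  169.24472221] [-0.17218211  1.2625881   0.13904608]
[[257. 130.]
 [257. 101.]
 [257.  70.]
 [257.  37.]
 [257.   3.]]
(544, 680, 3) 1 0
```

View pics/end.png

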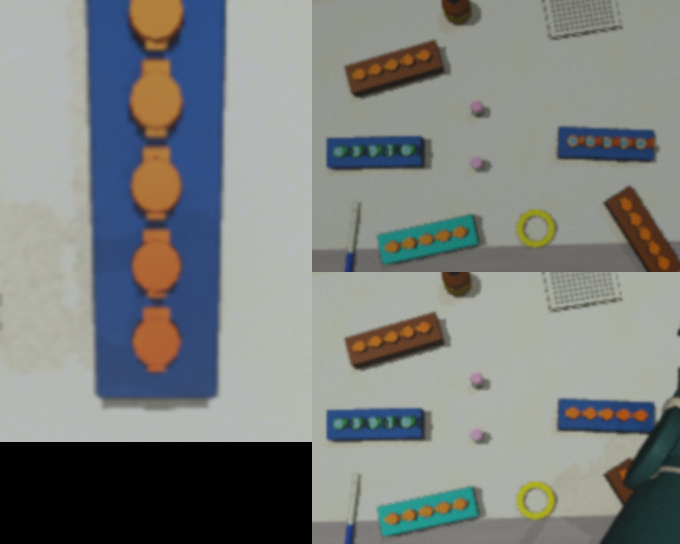

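The final picture shows all five orange lids folded flat on their tubes. In the before and after top views the blocks, vials, tape, pen and plate are in the same places, and the green lids are still open. I hand in.

```bash
python3 -c "
from workcell import arm
print(arm.close_job())"
```

```text
the job is handed in; nothing more can be done
None
```

I handed the job in at about 31 s: all five orange lids look shut flat and were folded in order from the hinge end, the green lids are open, and the block and everything else in view stayed in place; the highest wrist force I read was about 20 N, and no verdict came back.

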